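Push a used coffee capsule through the spring flap of the capsule collector

TASK

Somebody left a used coffee capsule standing on top of the steel capsule collector. Without picking it up, press the collector's spring flap down with one fingertip and, while that finger holds it open, push the capsule over the edge with the other finger so that it drops in; then take the fingers away and let the flap close. Do not squeeze or lift the capsule, and leave the teaspoon and everything else where it is.

Things in the scene. Friction and masses are not known exactly. Their poses are not given: they have to be found in the camera images.
- collector: low stainless-steel box, fixed, 220 mm along its x, 320 mm along its y, 165 mm high; origin: centre of its underside, z up. Flat deck on top at z = 165 mm with one opening, 156 mm wide in x, centred, from y = -135 mm (hinge) to y = +5 mm (lip). From the lip to y = +160 mm the deck is plain 4 mm sheet; the capsule stands there. Hollow below, 150 mm deep. Yaw within 0.35 rad
- lip (a point): middle of the edge of the opening next to the capsule (the edge over which the capsule has to go), at deck height; axes as the collector's
- hinge (a point): middle of the flap's hinge line, at deck height, 140 mm from the lip in the collector's -y direction; the hinge line runs along the collector's x
- flap (a joint): black plastic flap filling the opening, 150 mm wide, 137 mm from hinge to free edge (at the lip), 12 mm thick; when shut its top is 8 mm proud of the deck, so the capsule cannot slide onto it. 0 rad = shut, level; grows as the free edge swings down into the box; stop at 0.95. A spring shuts it when let go: 0.8 N at the free edge starts it, 4 N at 60 mm from the hinge holds 0.7 rad
- capsule: used aluminium capsule, about 20 g, 27 mm tall, rim down: radius 23 mm at the rim (2 mm thick), then 19.5 mm tapering to 18 mm at 22 mm height and 14.5 mm at the top. Origin: centre of its underside. It starts on the plain deck, centre 30 to 75 mm from the lip on the collector's +y side, within 30 mm of the middle in x. Too light to open the flap
- spoon: teaspoon lying on the collector's deck along its far (+x) strip, 128 mm long; leave it alone
- mug: white mug, 80 mm wide, 95 mm tall, standing left of the collector; leave it alone
- sugar: round white jar, 68 mm wide, 100 mm tall, standing left of the collector; leave it alone
- stirrers: paper cup, 76 mm wide, 88 mm tall, with wooden stirrers up to 135 mm high, standing behind the collector; leave it alone
- tea_tin: tin, 78 x 118 x 80 mm, standing behind the collector; leave it alone
- fresh_capsules: small cardboard tray, 170 x 120 x 40 mm, with six fresh capsules, right of the collector; leave it alone
- water_bottle: water bottle, 66 mm wide, 200 mm tall; leave it alone

How it is judged (in metres and radians):
On the way, in this order (a step that is already met when the one before it is completed fails the run):
1. a finger holds the flap open while the capsule still stands on the deck (value of joint flap above 0.2 rad and contact force between flap and the fingers above 0.3 N and y of capsule in the frame of collector above 0.012 m and z of capsule in the frame of collector above 0.159 m), for 0.1 s.
2. the capsule has dropped into the collector (z of capsule in the frame of collector between 0 and 0.08 m and x of capsule in the frame of collector between -0.108 and 0.108 m and y of capsule in the frame of collector between -0.158 and 0.158 m), for 0.1 s.
At the end, for the whole second after the job is handed in: the capsule lies at rest inside the collector (its origin less than 80 mm above the table and within the walls), the flap is shut again (below 0.06 rad) (all of step 2 and value of joint flap below 0.06 rad and linear speed of capsule below 0.05 m/s); the robot touches nothing.
It fails at once if the capsule is lifted (more than 20 mm above the deck) (z of capsule in the frame of collector above 0.185 m).
It fails at once if the capsule is pinched or crushed (more than 25 N from the fingers) (contact force between capsule and the fingers above 25 N).
It fails at once if the capsule is pushed off the outside of the collector (z of capsule in the frame of collector below 0.145 m and (x of capsule in the frame of collector above 0.115 m or x of capsule in the frame of collector below -0.115 m or y of capsule in the frame of collector above 0.165 m or y of capsule in the frame of collector below -0.165 m)).
It fails at once if a bystander is moved by more than 25 mm (distance of any of spoon, mug, sugar, stirrers, tea_tin, fresh_capsules, water_bottle from where it was at the start of the episode above 0.025 m).
It also fails if it takes over 51 s, if anything falls off the work surface, if the arm or the gripper's body presses on something with over 40 N, if the wrist force passes 120 N, or if a joint passes its speed limit or range.

ROBOT

A 7-joint arm with a two-finger parallel gripper is mounted at the origin on the work surface. World frame = base frame: x ahead of the robot, y to its left, z up, the work surface at z = 0. Lengths are in m, angles in degrees, forces in N, time in s.
With the tool pointing down it reaches from about 0.425 to 0.875 m from the base axis. Payload 4.7 kg.
Tool frame: the origin (TCP) lies on the centre line of the jaws, within the pads' length; the fingertips stand 11 mm ahead of it and the grasp point (between the pads) lies 8 mm behind it (env.tip_reach is the z of the fingertips in the tool frame, in m); z points along the fingers, y is the line along which they close (so a half turn about z gives the same grasp; the last joint's range is limited). The gripper opens to 85 mm and grips with 20 to 120 N. Pads are 22 mm wide; open, the fingers measure 114 mm over their backs; the gripper's body (76 mm by 85 mm) begins 54 mm behind the grasp point. The pads swing forward as they close: fully open they stand 13 mm farther back than shut.
Start: joints at [-72.817, 18.392, -4.016, 83.108, 1.295, 78.541, -3.26], TCP at [0.183, 0.624, 0.242] pointing down, gripper open.
Joint ranges: [-163.93, 163.93], [-17.29, 119.83], [-79.2, 71.16], [3.27, 140.29], [-89.18, 269.18], [5.43, 117.66], [-154.24, 154.24]. Speed limits (degrees/s): [147.25, 147.25, 180, 180, 180, 180, 180].

INTERFACE

Orientations are given as [roll, pitch, yaw] about the fixed x, y, z axes, in that order (R = Rz(yaw) Ry(pitch) Rx(roll)).
In Python, from rig import env gives the robot as it stands.
- The arm moves only by the shell command python3 -m pendant 'ROWS'. ROWS is JSON, a list of rows, each a list of 7 numbers: the turn, a rotation vector about the tool's x, y, z in degrees, then the shift along the tool's x, y, z in m, then the opening in per cent of the stroke, from 0 (shut) to 100 (fully open). In form: [[wx, wy, wz, tx, ty, tz, gripper], ...]. A call has 1 to 5 rows; each row shifts and turns the commanded pose from where the row before left it, along the tool's axes as they then stand; what a row does not reach is not made up. A row lasts 1/12 s, in which the tool goes at most 41.7 mm and 7.16 degrees, less where a joint would pass 70% of its speed; a pose out of reach is approached as far as the arm can. A call is refused whole if a number of a shift passes 0.0417 or a number of a turn 7.16, either way. A call with a gripper value outside its range is refused whole. The fingers move at their own pace and stop on an object; the grip force is fixed at half the most. Time passes only in rows, so rows that do not move let the fingers close. It gives the time, the measured TCP pose, the force, the opening and the grip force at its end, in the units of the state.
- env.get_obs(): the state, without advancing time (a new reading comes with each control period).
- env.get_image(name): name is "side" or "top"; returns (picture, depth): 384x512x3 uint8, red, green, blue; 384x512 float32, m along the optical axis (not along the pixel's ray), 0 where there is no reading.
- env.calibration(name): a dict with "intrinsics" (3x3 intrinsics, pixels), "k1" (the pictures are not rectified: a ray, as slopes to the right and down, at radius r is drawn at 1 + k1 r^2 times it, then the intrinsics apply), "pose" (4x4, takes a point from camera to world coordinates). Camera axes: x right, y up, looking along -z (the intrinsics and any distortion apply to the point x, -y, -z); pixel columns grow to the right and rows downward; lengths in m; the calibration is good to about 2 mm. A picture is of the moment at which its call begins. calibration takes no time and is no camera call.
- env.sign_off(): hands the job in; it is judged then, once.
Trained networks look in the newest picture that a camera, given by its name, has taken for a name from the list of things; names that differ only in an ending like _2 or _b are one class to them, and where a whole thing is asked for, a point or a joint stands for the part that bears it (a point fixed in the world has none). Each returns a list of dicts, best first, with "p" (0 to 1); they miss things now and then, are a little off and sometimes report something else, mostly with a low value. They report only what shows in the picture. A call takes as long as a camera call.
- env.regions_of(camera, label): "pixels" (384x512 bool, what is visible of it) and "at" ([column, row] in pixels, amid what is visible of it).
The state is a dict: "time": time; "joints": joint angles; "qvel": joint speeds; "effort": joint torques, N m; "position": TCP position; "tool_rot": TCP orientation; "wrist_force": force on the tool from outside, world axes, zero at the start; "torque": the same for the moment, N m; "grip_width": opening from 0.0 (shut) to 1.0 (fully open); "grip_force": force on a finger pad.
Only numpy, scipy, OpenCV 4.12 (cv2) and the standard library are available. Lean on these libraries where they do the work, as an engineer would, in place of code of your own. Each camera call takes 0.05 s, during which the arm holds its last target. There are 200 camera calls.

## Working session

There is one attempt and no reset: what is moved stays moved. The work goes in short steps, Python scripts to look and compute and a shell command to move; the robot and the scene stay as the last step left them, time stands still between calls to the robot, and variables do not carry over. Pictures are saved under pics/ and viewed, at most 10 in all, crops included, and the job is handed in when it is done.

```bash
mkdir -p pics; ls; cat > h.py <<'E'
import numpy as np, cv2
from rig import env
def world(cam,uv,depth):
    c=env.calibration(cam);K=np.array(c["intrinsics"]);k=c["k1"]
    uv=np.atleast_2d(uv).astype(float)
    n=cv2.undistortPoints(uv.reshape(-1,1,2),K,np.array([k,0,0,0,0.])).reshape(-1,2)
    d=np.array([depth[int(v),int(u)] for u,v in uv])
    P=np.c_[n[:,0]*d,-n[:,1]*d,-d,np.ones(len(d))]
    return (P@np.array(c["pose"]).T)[:,:3]
def mask_world(cam,m,depth):
    v,u=np.nonzero(m&(depth>0)); return world(cam,np.c_[u,v],depth)
E
python3 - <<'E'
from h import *
ims=[]
for c in("side","top"):
    p,d=env.get_image(c); np.save(f"pics/{c}.npy",d); cv2.imwrite(f"pics/{c}0.png",p[:,:,::-1])
    for l in("collector","capsule","flap","spoon"):
        for r in env.regions_of(c,l)[:2]:
            W=mask_world(c,r["pixels"],d)
            print(c,l,round(r["p"],2),np.round(r["at"]),len(W),np.round(np.median(W,0),3),np.round(np.percentile(W,[3,97],axis=0),3).tolist() if len(W) else '')
            np.save(f"pics/{c}_{l}.npy",r["pixels"]) if l in("flap","capsule","collector") and r["p"]>.5 else 0
print(env.get_obs())
E
```

```text
pics
side collector 0.58 [273. 206.] 10034 [0.549 0.107 0.164] [[0.433, -0.105, 0.038], [0.68, 0.211, 0.174]]
side collector 0.52 [294. 280.] 1490 [0.448 0.219 0.048] [[0.396, 0.195, 0.0], [0.487, 0.277, 0.095]]
side capsule 0.54 [268. 192.] 262 [0.552 0.093 0.185] [[0.536, 0.073, 0.165], [0.574, 0.103, 0.193]]
side capsule 0.31 [284. 136.] 182 [ 0.6   -0.293  0.032] [[0.558, -0.339, -0.002], [0.657, -0.13, 0.163]]
side flap 0.92 [271. 163.] 2212 [ 0.59  -0.021  0.172] [[0.516, -0.098, 0.164], [0.664, 0.048, 0.175]]
side spoon 0.54 [235. 186.] 167 [0.655 0.078 0.168] [[0.634, 0.005, 0.165], [0.683, 0.115, 0.172]]
top collector 0.74 [284. 212.] 10725 [0.567 0.028 0.165] [[0.447, -0.118, 0.159], [0.689, 0.185, 0.174]]
top collector 0.64 [194. 214.] 562 [0.57  0.255 0.098] [[0.542, 0.229, 0.005], [0.6, 0.288, 0.102]]
top capsule 0.58 [262. 216.] 254 [0.556 0.083 0.188] [[0.537, 0.065, 0.164], [0.574, 0.102, 0.194]]
top capsule 0.47 [287. 139.] 1336 [0.763 0.001 0.078] [[0.724, -0.055, 0.026], [0.807, 0.057, 0.082]]
top flap 0.59 [307. 204.] 3337 [ 0.591 -0.029  0.172] [[0.518, -0.1, 0.168], [0.664, 0.04, 0.175]]
top spoon 0.46 [260. 174.] 239 [0.655 0.078 0.167] [[0.634, 0.008, 0.162], [0.679, 0.117, 0.171]]
{'time': 0.5, 'joints': array([-72.81737962,  18.39432431,  -4.0176182 ,  83.1104242 ,
         1.29390578,  78.54049351,  -3.26059081]), 'qvel': array([ 0.07248614, -0.08297652,  0.06730276, -0.05336345, -0.15066441,
        0.03907385, -0.02762849]), 'effort': array([-3.62071969e-04, -4.92896676e+01, -3.81023521e-01, -3.14266276e+01,
        1.30764203e-02,  2.24920121e-03,  9.26403317e-06]), 'position': array([0.18325225, 0.62363116, 0.24229628]), 'tool_rot': array([-1.79999841e+02,  1.27384973e-03,  1.63626872e+02]), 'wrist_force': array([-0.28091501, -0.29275344, -0.04985621]), 'torque': array([-0.02557054,  0.02435165, -0.01379796]), 'grip_force': 0.0, 'grip_width': 1.0000166146132283}
```

```bash
python3 - <<'E'
from h import *
d={c:np.load(f"pics/{c}.npy") for c in("side","top")}
def rect(c,l,zlo,zhi):
    W=mask_world(c,np.load(f"pics/{c}_{l}.npy"),d[c]); W=W[(W[:,2]>zlo)&(W[:,2]<zhi)]
    print(c,l,len(W),[np.round(x,3) for x in cv2.minAreaRect(W[:,:2].astype(np.float32)*1000)])
for c in d:
    rect(c,"flap",.169,.178); rect(c,"collector",.158,.180); 
    try: rect(c,"capsule",.186,.21); rect(c,"capsule",.167,.21)
    except Exception as e: print(e)
E
python3 -c "
import cv2,numpy as np
a=cv2.imread('pics/side0.png');b=cv2.imread('pics/top0.png')
cv2.imwrite('pics/both.png',cv2.resize(np.vstack([a,b]),(448,600)) if 0 else cv2.resize(np.hstack([a,b]),(800,300)))
cv2.imwrite('pics/topc.png',cv2.resize(b[100:320,150:440],(790,600)))"
```

```text
side flap 2034 [array([592.015, -29.236]), array([149.382, 140.696]), np.float64(18.794)]
side collector 0 [array([0., 0.]), array([0., 0.]), np.float64(0.0)]
side capsule 127 [array([554.067,  85.324]), array([34.594, 31.249]), np.float64(18.692)]
side capsule 230 [array([552.737,  87.912]), array([40.35 , 37.478]), np.float64(15.891)]
top flap 3104 [array([592.345, -29.937]), array([148.267, 137.355]), np.float64(19.162)]
top collector 0 [array([0., 0.]), array([0., 0.]), np.float64(0.0)]
top capsule 158 [array([555.331,  82.891]), array([33.703, 31.227]), np.float64(88.645)]
top capsule 213 [array([555.656,  81.289]), array([38.067, 41.541]), np.float64(43.826)]
```

View pics/both.png

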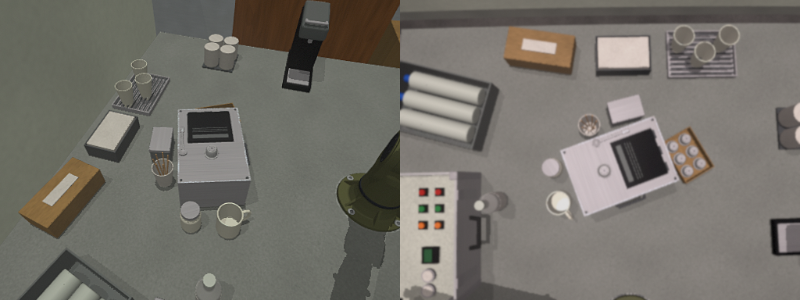

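View pics/topc.png

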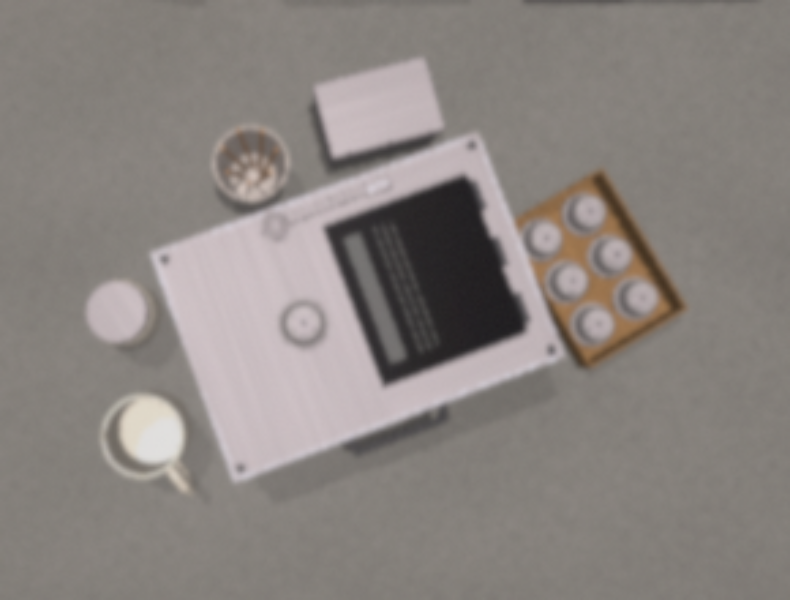

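Top picture: the collector is turned about +19°. The flap centre is at crop pixel (430,280) and the capsule at (303,323). The spoon lies along the upper strip, and the mug and sugar stand to the left. The numbers put the lip at about (0.569, 0.038) and the capsule at about (0.555, 0.084), so 48 mm from the lip and about 2 mm off-centre in x. This fits the sizes given. Next I lift, then travel over.

```bash
python3 -c "
from rig import env; print(env.tip_reach)"
python3 -m pendant '[[0,0,0,0,0,-0.04,100],[0,0,0,0,0,-0.04,100],[0,0,0,-0.03,-0.026,0,100],[0,0,0,-0.03,-0.026,0,100],[0,0,0,-0.03,-0.026,0,100]]'
python3 -m pendant '[[0,0,0,-0.03,-0.026,0,100],[0,0,0,-0.03,-0.026,0,100],[0,0,0,-0.03,-0.026,0,100],[0,0,0,-0.03,-0.026,0,100],[0,0,0,-0.03,-0.026,0,100]]'
python3 -m pendant '[[0,0,0,-0.03,-0.026,0,100],[0,0,0,-0.03,-0.026,0,100],[0,0,0,-0.03,-0.026,0,100],[0,0,0,-0.03,-0.026,0,100],[0,0,0,-0.03,-0.026,0,100]]'
python3 -m pendant '[[0,0,0,-0.03,-0.026,0,100],[0,0,0,-0.03,-0.026,0,100],[0,0,0,0,0,0,100]]'
python3 -m pendant '[[0,0,7,0,0,0,100],[0,0,7,0,0,0,100],[0,0,7,0,0,0,100],[0,0,7,0,0,0,100],[0,0,7,0,0,0,100]]'
python3 -c "
from rig import env; o=env.get_obs(); print(o['joints'],o['position'],o['tool_rot'])"
```

```text
0.011
time: 0.92
position: [0.248, 0.5229, 0.3232]
tool_rot: [179.9, 0.0, 163.7]
wrist_force: [0.2, -1.3, -0.8]
grip_width: 0.996
grip_force: 0.0
time: 1.33
position: [0.3556, 0.3546, 0.3227]
tool_rot: [179.9, 0.0, 163.6]
wrist_force: [0.7, -0.3, -0.1]
grip_width: 0.998
grip_force: 0.0
time: 1.75
position: [0.4629, 0.1876, 0.3228]
tool_rot: [179.9, 0.0, 163.6]
wrist_force: [1.6, -0.1, 0.0]
grip_width: 1.003
grip_force: 0.0
time: 2.0
position: [0.5086, 0.1131, 0.3229]
tool_rot: [-179.8, 0.2, 162.9]
wrist_force: [0.4, -0.7, -0.1]
grip_width: 0.995
grip_force: 0.0
time: 2.42
position: [0.505, 0.1227, 0.3224]
tool_rot: [180.0, -0.0, 128.3]
wrist_force: [-0.5, 1.2, -0.1]
grip_width: 1.001
grip_force: 0.0
[-4.07127537e+01  2.05637938e-01  2.43514162e+01  9.49500417e+01
 -9.49085897e-02  8.48488788e+01  2.19190725e+01] [0.50495576 0.12273585 0.32243942] [ 1.79983617e+02 -3.90275298e-03  1.28272049e+02]
```

```bash

for i in 1; do python3 -m pendant '[[0,0,7,0,0,0,100],[0,0,7,0,0,0,100],[0,0,7,0,0,0,100],[0,0,7,0,0,0,100],[0,0,7,0,0,0,100]]'; done >/dev/null
python3 -m pendant '[[0,0,7,0,0,0,100],[0,0,7,0,0,0,100],[0,0,7,0,0,0,100],[0,0,7,0,0,0,100],[0,0,7,0,0,0,100]]' >/dev/null
python3 -m pendant '[[0,0,7,0,0,0,100],[0,0,7,0,0,0,100],[0,0,7,0,0,0,100],[0,0,7,0,0,0,100],[0,0,7,0,0,0,100]]' >/dev/null
python3 -m pendant '[[0,0,4,0,0,0,100],[7,0,0,0,0,0,100],[5,0,0,0,0,0,100],[0,0,0,0,0,0,100]]'
python3 -c "
from rig import env; o=env.get_obs(); print(o['joints'],o['position'],o['tool_rot'])"
```

```text
time: 4.0
position: [0.5061, 0.1182, 0.3221]
tool_rot: [-168.0, 0.0, 19.2]
wrist_force: [0.6, -0.8, -0.2]
grip_width: 1.0
grip_force: 0.0
[-36.40973206   1.98993517  29.19204535  94.27347172 -12.75730136
  86.62209828 -76.99465083] [0.50606885 0.11823848 0.32214089] [-1.67967785e+02  1.43399296e-02  1.91693252e+01]
```

```bash
cat > g.py <<'E'
import sys; from h import *
from scipy.spatial.transform import Rotation as R
L=np.array([.569,.038,.165]); C=R.from_euler('z',19,degrees=True).as_matrix()
def state():
    o=env.get_obs(); return o['position'],R.from_euler('xyz',o['tool_rot'],degrees=True).as_matrix(),o
T={'push_in':[0,-.0425,.011],'push_out':[0,-.057,.011],'flap_in':[0,.0425,.011],'flap_out':[0,.057,.011]}
def show():
    p,r,o=state()
    for k,t in T.items(): print(k,np.round(((p+r@t)-L)@C*1000,1))
    print('F',np.round((o['wrist_force'])@C,1),'t',o['time'],'tilt',o['tool_rot'])
def plan(u,v,w):  # tool-axis shift (m) bringing push_in to lip-frame mm
    p,r,o=state(); print('shift',np.round(r.T@(L+C@(np.array([u,v,w])/1000)-p-r@T['push_in']),4))
if __name__=='__main__':
    show()
    if len(sys.argv)>3: plan(*map(float,sys.argv[1:4]))
E
python3 g.py 2 77 45
```

```text
push_in [-33.5 140.2 155.2]
push_out [-33.6 154.4 158.3]
flap_in [-33.3  57.1 137.5]
flap_out [-33.2  42.9 134.5]
F [ 0.3 -1.  -0.2] t 4.0 tilt [-1.67967785e+02  1.43399296e-02  1.91693252e+01]
shift [0.0354 0.0849 0.0946]
```

```bash

python3 -m pendant '[[0,0,0,0.012,0.028,0.02,100],[0,0,0,0.012,0.028,0.02,100],[0,0,0,0.0114,0.0289,0.02,100],[0,0,0,0,0,0.0346,100],[0,0,0,0,0,0,100]]' >/dev/null
python3 -m pendant '[[0,0,0,0,0,0,100]]' >/dev/null
python3 g.py 2 77 20
python3 - <<'E'
from h import *
for c in("side","top"):
    p,d=env.get_image(c); np.save(f"pics/{c}1.npy",d)
    cv2.imwrite(f"pics/{c}1.png",p[:,:,::-1])
    a=cv2.resize(p[100:300,180:380] if c=="side" else p[120:300,180:360],(400,400),interpolation=cv2.INTER_CUBIC)
    A=a if c=="side" else np.hstack([A,a])
cv2.imwrite("pics/p1.png",A[:,:,::-1])
E
```

```text
push_in [ 1.7 83.7 43.9]
push_out [ 1.5 97.9 46.9]
flap_in [ 2.7  0.6 26.2]
flap_out [  2.9 -13.6  23.1]
F [-0.1  0.5  0.2] t 4.5 tilt [-167.98634096    0.2603647    19.75521942]
shift [0.0003 0.0115 0.0219]
```

View pics/p1.png

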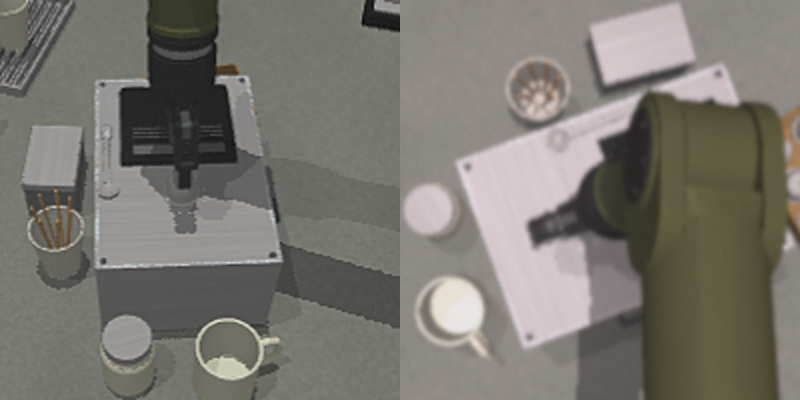

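Side picture: the pusher finger (about 182,180) is in front of the capsule and in line with it, and the flap finger is behind it over the flap. I'll check the real fingertip height in the depth image.

```bash
python3 - <<'E'
from g import *
for c in("side","top"):
    d=np.load(f"pics/{c}1.npy"); m=np.zeros_like(d,bool); m[80:330,150:400]=1
    W=(mask_world(c,m,d)-L)@C*1000
    S=W[(abs(W[:,0]-2)<25)&(W[:,1]>60)&(W[:,1]<130)&(W[:,2]>15)&(W[:,2]<110)]
    for lo in range(15,95,8):
        q=S[(S[:,2]>=lo)&(S[:,2]<lo+8)]
        if len(q): print(c,lo,len(q),'u',np.round(np.percentile(q[:,0],[5,95])),'v',np.round(np.percentile(q[:,1],[5,50,95])))
    q=W[(abs(W[:,0])<30)&(W[:,1]>15)&(W[:,1]<75)&(W[:,2]>20)&(W[:,2]<32)]
    print('caps top',c,len(q),np.round(np.median(q,0),1) if len(q) else '', np.round(np.percentile(q,[3,97],axis=0)).tolist() if len(q) else '')
E
```

```text
side 15 27 u [-10.  11.] v [60. 63. 66.]
side 23 5 u [-4.  9.] v [62. 63. 64.]
side 55 10 u [-6. 11.] v [86. 87. 89.]
side 63 21 u [-8. 12.] v [85. 87. 93.]
side 71 27 u [-8. 12.] v [82. 88. 92.]
side 79 28 u [-7. 12.] v [80. 88. 92.]
side 87 10 u [-3.  9.] v [87. 88. 89.]
caps top side 48 [11.1 55.1 23.2] [[-16.0, 37.0, 20.0], [18.0, 65.0, 27.0]]
caps top top 7 [-13.8  50.   24.5] [[-15.0, 43.0, 21.0], [-7.0, 53.0, 27.0]]
```

The open fingertips stand 13 mm higher than tip_reach says: they are at w≈57 mm instead of 44, which is the figure for the shut position. I'll correct the model, level the tool to about 4°, and nudge the capsule nearer the lip first. That gives the flap finger clearance from the lip.

```bash
sed -i 's/,\.011\]/,-.002]/g' g.py
python3 -m pendant '[[-4,0,0,0,0,0,100],[-4,0,0.6,0,0,0,100],[0,0,0,0,0,0,100]]' >/dev/null
python3 g.py 2 79 17
```

```text
push_in [ 4.9 84.  55.3]
push_out [ 4.8 98.5 56.3]
flap_in [ 5.5 -0.8 49.4]
flap_out [  5.6 -15.3  48.4]
F [ 1.   0.6 -0.3] t 4.85 tilt [-176.00584049   -0.25590431   19.38414001]
shift [-0.0031  0.0076  0.0378]
```

```bash

python3 -m pendant '[[0,0,0,-0.003,0.002,0.02,100],[0,0,0,0,0,0.012,100],[0,0,0,0,0,0.006,100],[0,0,0,0,0,0,100]]' >/dev/null
python3 g.py 2 46 17
python3 - <<'E'
from h import *
p,d=env.get_image("side"); np.save("pics/side2.npy",d)
cv2.imwrite("pics/p2.png",cv2.resize(p[120:250,210:340],(600,600),interpolation=cv2.INTER_CUBIC)[:,:,::-1])
E
```

```text
push_in [-0.5 80.9 13.3]
push_out [-0.5 95.3 14.3]
flap_in [-0.5 -3.9  7.2]
flap_out [ -0.5 -18.4   6.2]
F [-1.3  1.  -0.4] t 5.1833 tilt [-1.75940791e+02  1.58431748e-01  1.90121791e+01]
shift [ 0.0024  0.0345 -0.0062]
```

View pics/p2.png

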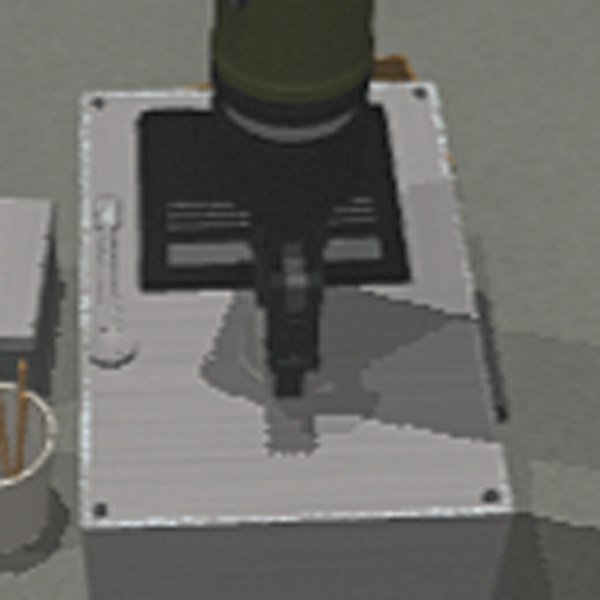

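The pusher tip (290,395) is just behind the capsule, clear of the rim and above the deck. Now I push about 33 mm towards the lip.

```bash

python3 -m pendant '[[0,0,0,0.002,0.005,-0.002,100],[0,0,0,0,0.007,-0.002,100],[0,0,0,0,0.007,0,100],[0,0,0,0,0.007,0,100],[0,0,0,0,0.006,0,100]]' >/dev/null
python3 -m pendant '[[0,0,0,0,0,0,100]]' >/dev/null
python3 g.py 2 55 9
python3 - <<'E'
from g import *
p,d=env.get_image("side")
r=env.regions_of("side","capsule")
for q in r[:3]:
    W=(mask_world("side",q["pixels"],d)-L)@C*1000
    print(round(q["p"],2),q["at"],len(W),np.round(np.percentile(W,[3,50,97],axis=0)).tolist() if len(W) else '')
for l in ("flap",):
  for q in env.regions_of("side",l)[:1]:
    W=(mask_world("side",q["pixels"],d)-L)@C*1000; print(l,q["p"],np.round(np.percentile(W,[3,50,97],axis=0)).tolist())
cv2.imwrite("pics/p3.png",cv2.resize(p[120:250,210:340],(600,600),interpolation=cv2.INTER_CUBIC)[:,:,::-1])
E
```

```text
push_in [ 1.9 46.1 15.8]
push_out [ 2.  60.6 16.8]
flap_in [  1.7 -38.7   9.9]
flap_out [  1.7 -53.2   9. ]
F [-1.2 -0.8 -0.3] t 5.7333 tilt [-1.76062947e+02  6.11255950e-02  1.88640695e+01]
shift [ 0.     -0.0084  0.0074]
flap 0.72 [[-72.0, -130.0, -0.0], [23.0, -52.0, 7.0], [72.0, -3.0, 10.0]]
```

View pics/p3.png

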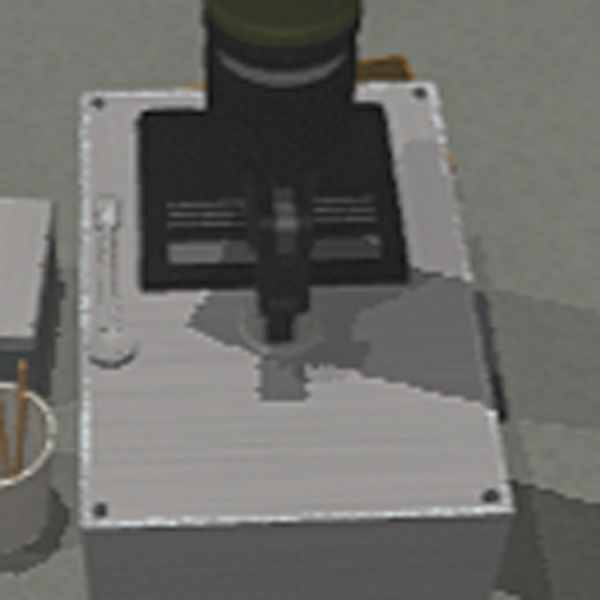

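The capsule's rim shows evenly on both sides of the finger (x 240–318, back edge at (280,358)), so it slid straight. Next I back off 10 mm and tilt about the pusher tip to swing the flap finger down.

```bash

python3 -c "
from g import *
p,d=env.get_image('side')
print('rim back',(world('side',[[270.7,197.3],[270.7,199],[279,195]],d)-L)@C*1000)"
python3 -m pendant '[[0,0,0,0,-0.010,0,100],[6,0,0,0,-0.001,0.0045,100],[6,0,0,0,-0.001,0.004,100],[6,0,0,0,-0.001,0.004,100],[6,0,0,0,-0.001,0.004,100]]' >/dev/null
python3 -m pendant '[[0,0,0,0,0,0,100],[0,0,0,0,0,0,100]]'
python3 g.py 2 50 8
```

```text
rim back [[ -1.1226579   49.7101274   -1.32140952]
 [ -0.69317018  55.64975714  -0.64223579]
 [-22.49249205  44.15248837  -0.08338662]]
time: 6.52
position: [0.563, 0.0604, 0.1606]
tool_rot: [-152.1, 0.2, 18.9]
wrist_force: [-0.3, 0.4, 1.4]
grip_width: 1.003
grip_force: 0.6
push_in [ 1.8 59.7 17.2]
push_out [ 1.8 72.5 24. ]
flap_in [  1.5 -15.4 -22.6]
flap_out [  1.5 -28.2 -29.4]
F [-0.2  0.5  1.4] t 6.5167 tilt [-152.08844464    0.21330898   18.91532806]
shift [0.0003 0.0129 0.0036]
```

The flap is pressed (1.4 N upward, about 0.3 rad) with the capsule centre still about 27 mm behind the lip. I'll lower a little, then push.

```bash

python3 -m pendant '[[0,0,0,0,0.005,0.010,100],[0,0,0,0,0,0,100],[0,0,0,0,0,0,100]]' >/dev/null
python3 g.py 2 25 8
python3 - <<'E'
from g import *
p,d=env.get_image("side")
for q in env.regions_of("side","flap")[:1]:
    W=(mask_world("side",q["pixels"],d)-L)@C*1000; W=W[abs(W[:,0])>30]
    print(np.round(np.polyfit(W[:,1],W[:,2],1),3))
cv2.imwrite("pics/p4.png",cv2.resize(p[120:250,210:340],(600,600),interpolation=cv2.INTER_CUBIC)[:,:,::-1])
E
```

```text
push_in [ 2.1 62.9  7.2]
push_out [ 2.1 75.7 14. ]
flap_in [  2.4 -12.1 -32.8]
flap_out [  2.4 -24.9 -39.6]
F [-0.6  1.2  1.3] t 6.7667 tilt [-1.51979188e+02  6.66006870e-02  1.92220962e+01]
shift [-0.0003  0.0331 -0.0186]
[ -0.358 -42.619]
```

View pics/p4.png

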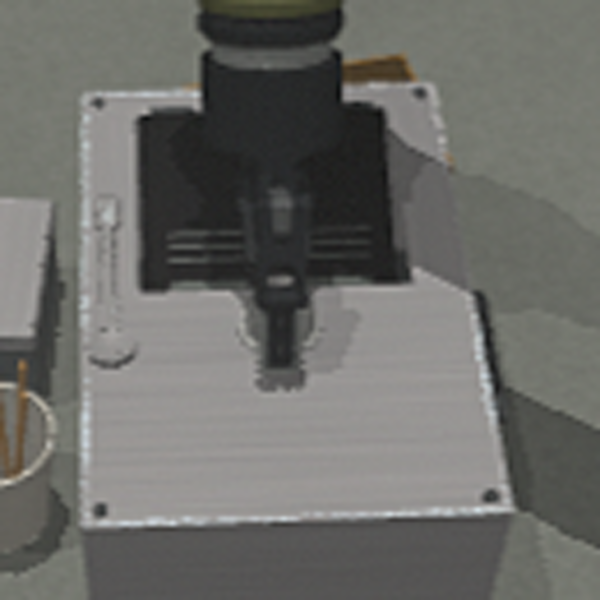

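The flap is at about 0.34 rad, with the capsule standing in front of the lip and the pusher behind it. Now I push, tilting slowly further.

```bash

python3 -m pendant '[[1.5,0,0,0,0.0059,-0.0024,100],[1.5,0,0,0,0.0059,-0.0024,100],[1.5,0,0,0,0.0059,-0.0024,100],[1.5,0,0,0,0.0059,-0.0024,100],[0,0,0,0,0.0,0,100]]'
python3 g.py 2 25 8
python3 -m pendant '[[1,0,0,0,0.004,-0.0022,100],[1,0,0,0,0.004,-0.0022,100],[0,0,0,0,0,0,100]]' >/dev/null
python3 g.py 2 15 8
python3 - <<'E'
from g import *
p,d=env.get_image("side")
for l in("flap","capsule"):
  for q in env.regions_of("side",l)[:1]:
    W=(mask_world("side",q["pixels"],d)-L)@C*1000
    print(l,q["p"],q["at"],np.round(np.percentile(W,[3,50,97],axis=0)).tolist())
    if l=="flap": W=W[abs(W[:,0])>30]; print(np.round(np.polyfit(W[:,1],W[:,2],1),3))
cv2.imwrite("pics/p5.png",cv2.resize(p[120:250,210:340],(600,600),interpolation=cv2.INTER_CUBIC)[:,:,::-1])
E
```

```text
time: 7.28
position: [0.5717, 0.039, 0.1484]
tool_rot: [-145.7, -0.0, 19.1]
wrist_force: [-1.9, 2.8, 4.7]
grip_width: 1.003
grip_force: 2.5
push_in [ 2.8 34.1  9. ]
push_out [ 2.8 46.1 17.2]
flap_in [  2.9 -36.1 -38.9]
flap_out [  2.9 -48.1 -47. ]
F [-0.9  3.3  4.7] t 7.2833 tilt [-1.45687817e+02 -2.36896103e-02  1.90583943e+01]
shift [-0.0008  0.0081 -0.0043]
push_in [ 2.9 24.5  9.7]
push_out [ 2.9 36.2 18.3]
flap_in [  3.1 -44.  -40.6]
flap_out [  3.2 -55.7 -49.2]
F [0.2 4.3 9.5] t 7.5333 tilt [-1.43673108e+02 -5.95122924e-02  1.91250968e+01]
shift [-0.001   0.0086 -0.0042]
flap 0.87 [261.1, 161.1] [[-72.0, -133.0, -55.0], [20.0, -92.0, -26.0], [71.0, -51.0, 4.0]]
[ -0.572 -79.363]
capsule 0.57 [270.2, 180.0] [[-17.0, 0.0, 3.0], [-12.0, 8.0, 20.0], [14.0, 15.0, 28.0]]
```

View pics/p5.png

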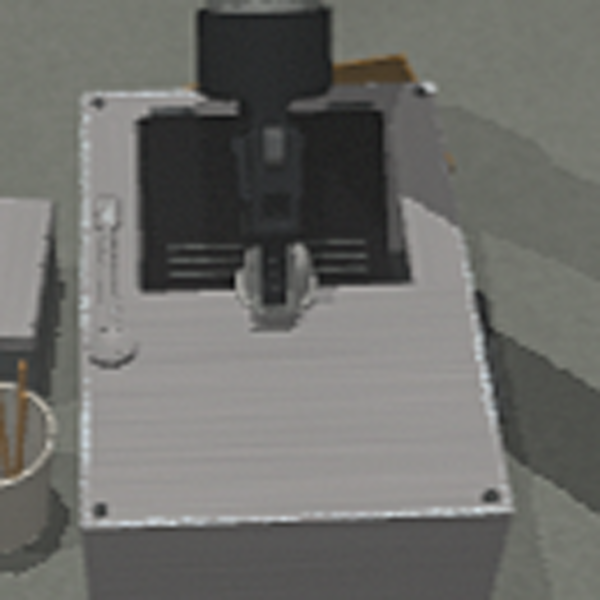

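The capsule (275,285) now hangs over the lip, with the flap at about 0.5 rad. I'll push on in small steps and watch the force.

```bash

python3 -m pendant '[[0,0,0,0,0.004,-0.0035,100],[0,0,0,0,0.004,-0.0035,100],[0,0,0,0,0,0,100]]' >/dev/null
python3 g.py 2 8 8
python3 - <<'E'
from g import *
p,d=env.get_image("side")
for l in("flap","capsule"):
  for q in env.regions_of("side",l)[:1]:
    W=(mask_world("side",q["pixels"],d)-L)@C*1000
    print(l,q["p"],q["at"],np.round(np.percentile(W,[3,50,97],axis=0)).tolist())
    if l=="flap": W=W[abs(W[:,0])>30]; print(np.round(np.polyfit(W[:,1],W[:,2],1),3))
cv2.imwrite("pics/p6.png",cv2.resize(p[120:250,210:340],(600,600),interpolation=cv2.INTER_CUBIC)[:,:,::-1])
E
```

```text
push_in [ 3.  13.5 10. ]
push_out [ 2.9 25.3 18.6]
flap_in [  3.2 -55.1 -40.1]
flap_out [  3.3 -66.8 -48.6]
F [-0.7  1.9  6.4] t 7.9333 tilt [-1.43864336e+02 -6.85170806e-02  1.91605823e+01]
shift [-0.001   0.0057 -0.0016]
flap 0.56 [262.9, 163.5] [[-72.0, -133.0, -68.0], [18.0, -96.0, -32.0], [71.0, -60.0, 3.0]]
[ -0.536 -84.8  ]
capsule 0.26 [275.9, 208.0] [[-105.0, -153.0, -128.0], [-4.0, 79.0, -2.0], [104.0, 156.0, 1.0]]
```

View pics/p6.png

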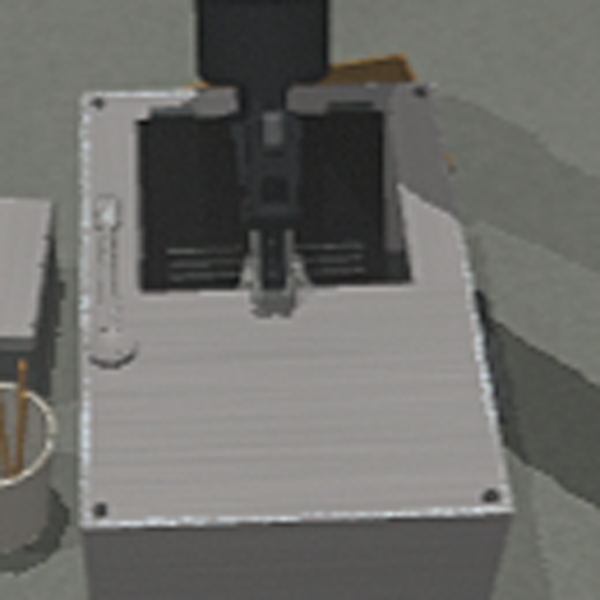

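The capsule is tipping over the lip (250–300, 240–300). A further push.

```bash

python3 -m pendant '[[0,0,0,0,0.0045,-0.0033,100],[0,0,0,0,0.0045,-0.0033,100],[0,0,0,0,0,0,100],[0,0,0,0,0,0,100]]' >/dev/null
python3 g.py 2 8 8
python3 -m pendant '[[0,0,0,0,0.004,-0.003,100],[0,0,0,0,0.004,-0.003,100],[0,0,0,0,0,0,100],[0,0,0,0,0,0,100]]' >/dev/null
python3 g.py 2 8 8
python3 - <<'E'
from g import *
p,d=env.get_image("side")
for l in("flap","capsule"):
  for q in env.regions_of("side",l)[:1]:
    W=(mask_world("side",q["pixels"],d)-L)@C*1000
    print(l,q["p"],q["at"],np.round(np.percentile(W,[3,50,97],axis=0)).tolist())
    if l=="flap": W=W[abs(W[:,0])>30]; print(np.round(np.polyfit(W[:,1],W[:,2],1),3))
cv2.imwrite("pics/p7.png",cv2.resize(p[120:250,210:340],(600,600),interpolation=cv2.INTER_CUBIC)[:,:,::-1])
E
```

```text
push_in [ 2.7  6.4 11.1]
push_out [ 2.6 18.  19.7]
flap_in [  3.2 -61.9 -39.5]
flap_out [  3.2 -73.5 -48.2]
F [-0.4 11.7  9.7] t 8.4167 tilt [-1.43448591e+02  1.81002782e-02  1.93814069e+01]
shift [-0.0007  0.0005  0.0034]
push_in [ 2.7  5.3 13.3]
push_out [ 2.5 16.8 22.2]
flap_in [  3.6 -62.2 -38.4]
flap_out [  3.8 -73.7 -47.2]
F [-4.2 30.  11.8] t 8.75 tilt [-1.42512995e+02  1.25061117e-01  1.99048779e+01]
shift [-0.0006  0.0011  0.0059]
flap 0.93 [265.2, 162.8] [[-71.0, -132.0, -81.0], [15.0, -102.0, -40.0], [71.0, -73.0, 1.0]]
[  -1.379 -181.548]
```

View pics/p7.png

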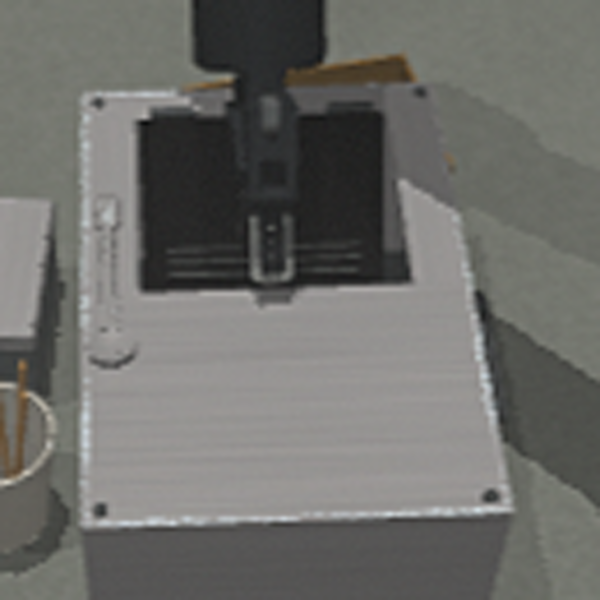

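The force rose to 30 N because the flap is at its stop (about 0.94 rad) and the finger's back lies against it. I'll relieve that, then check by depth whether anything bright (the capsule) remains at the opening.

```bash

python3 -m pendant '[[0,0,0,0,-0.006,0.0045,100],[0,0,0,0,-0.003,0.002,100],[0,0,0,0,0,0,100],[0,0,0,0,0,0,100]]' >/dev/null
python3 g.py 
cat > look.py <<'E'
from g import *
for c in("side","top"):
    p,d=env.get_image(c)
    v,u=np.mgrid[120:300,180:360]; v=v.ravel();u=u.ravel(); k=d[v,u]>0; v,u=v[k],u[k]
    W=(world(c,np.c_[u,v],d)-L)@C*1000; g=p[v,u].mean(1)
    s=(abs(W[:,0])<74)&(W[:,1]>-136)&(W[:,1]<75)&(g>70)&((W[:,2]>4)|((W[:,1]<-1)&(W[:,2]<-4)))&(W[:,2]<45)
    print(c,s.sum()); print(np.c_[u,v,W.round(),g.round()][s][::max(1,s.sum()//25)].astype(int).tolist())
    for q in env.regions_of(c,"capsule")[:2]:
        X=(mask_world(c,q["pixels"],d)-L)@C*1000; print('net',q["p"],q["at"],np.round(np.median(X,0)) if len(X) else '')
    cv2.imwrite(f"pics/look_{c}.png",p[:,:,::-1])
E
python3 look.py
```

```text
push_in [ 3.4  7.1 10.4]
push_out [ 3.4 18.8 19. ]
flap_in [  3.9 -61.3 -40. ]
flap_out [  4.  -73.  -48.6]
F [ 2.4 10.3  4.4] t 9.2333 tilt [-1.43604621e+02 -8.39790955e-02  1.93565976e+01]
side 67
[[260, 139, 17, -132, 28, 71], [260, 141, 17, -135, 19, 82], [264, 169, 14, -5, 44, 91], [264, 170, 14, -6, 41, 90], [264, 171, 13, -5, 38, 90], [264, 172, 14, -3, 36, 90], [264, 173, 14, -1, 34, 90], [272, 173, -7, -1, 33, 78], [264, 174, 14, 0, 32, 90], [264, 175, 14, 2, 31, 89], [264, 176, 14, 3, 28, 92], [271, 176, -4, 2, 26, 70], [264, 177, 14, 5, 26, 91], [272, 177, -7, 3, 22, 79], [265, 178, 11, 5, 23, 99], [283, 178, -48, -76, -74, 70], [248, 179, 53, -77, -74, 76], [250, 179, 48, -77, -75, 76], [252, 179, 42, -77, -75, 75], [254, 179, 36, -75, -73, 76], [265, 179, 11, 7, 21, 102], [272, 179, -7, 8, 20, 100], [265, 180, 11, 10, 20, 104], [272, 180, -7, 8, 16, 97], [265, 181, 12, 12, 19, 130], [267, 181, 6, 12, 19, 94], [269, 181, 1, 11, 17, 89], [271, 181, -4, 10, 16, 111], [290, 181, -68, -70, -81, 72], [261, 182, 16, -72, -84, 72], [265, 182, 12, 13, 16, 103], [267, 182, 6, 12, 
[... 268 characters left out ...]
293, 192, 38, -62, -95, 83], [277, 194, 51, -24, -156, 92], [285, 195, 40, -45, -157, 92], [281, 197, 39, -32, -157, 93], [277, 199, 37, -19, -158, 96], [276, 201, 33, -15, -156, 119], [277, 207, 12, 3, 39, 93], [278, 214, -5, 6, 22, 98], [286, 215, -14, -27, -156, 92], [295, 216, -26, -50, -152, 93], [283, 218, -19, -16, -150, 139], [291, 219, -30, -36, -152, 104], [303, 220, -43, -61, -98, 73], [287, 222, -34, -23, -153, 105], [295, 223, -44, -43, -154, 100], [286, 225, -41, -17, -153, 101], [299, 226, -56, -50, -150, 85], [295, 228, -58, -38, -153, 93], [292, 230, -60, -28, -151, 93], [288, 232, -61, -16, -156, 109], [292, 234, -71, -24, -157, 92]]
net 0.25 [273.6, 220.4] [-15.  18.  -2.]
```

```bash
python3 - <<'E'
import cv2,numpy as np
a=cv2.imread("pics/look_top.png")[170:250,250:330];b=cv2.imread("pics/look_side.png")[125:205,225:305]
f=lambda i:cv2.convertScaleAbs(cv2.resize(i,(400,400),interpolation=cv2.INTER_CUBIC),alpha=1.6)
cv2.imwrite("pics/p8.png",np.hstack([f(a),f(b)]))
E
```

```text
(no output)
```

View pics/p8.png

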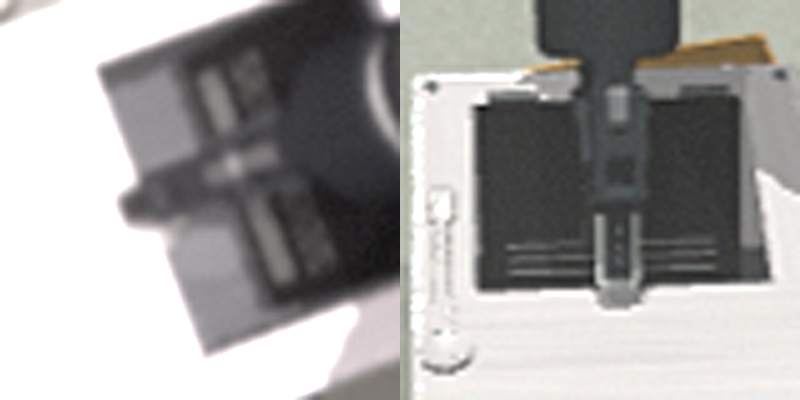

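No capsule is left on the deck or between the fingers, and in the top view the box floor shows on both sides of the finger. It has dropped in. Now I withdraw straight up.

```bash

python3 -m pendant '[[0,0,0,0,-0.006,-0.008,100],[0,0,0,0,-0.006,-0.008,100],[0,0,0,0,-0.006,-0.008,100],[0,0,0,0,-0.006,-0.008,100],[0,0,0,0,-0.009,-0.012,100]]' >/dev/null
python3 g.py
python3 -m pendant '[[0,0,0,0,-0.012,-0.016,100],[0,0,0,0,-0.018,-0.024,100],[0,0,0,0,-0.02,-0.028,100],[0,0,0,0,-0.02,-0.028,100],[0,0,0,0,-0.02,-0.028,100]]' >/dev/null
python3 -m pendant '[[0,0,0,-0.035,0,0,100],[0,0,0,-0.035,0,0,100],[0,0,0,-0.035,0,0,100],[0,0,0,0,0,0,100],[0,0,0,0,0,0,100]]'
python3 g.py
python3 - <<'E'
from g import *
for c in("side","top"):
    p,d=env.get_image(c)
    for l in("flap","capsule","spoon"):
      for q in env.regions_of(c,l)[:2]:
        W=(mask_world(c,q["pixels"],d)-L)@C*1000
        print(c,l,round(q["p"],2),q["at"],np.round(np.median(W,0)))
        if l=="flap": print(np.round(np.polyfit(W[:,1],W[:,2],1),3))
E
```

```text
push_in [ 1.9  2.5 63.5]
push_out [ 2.  14.2 72. ]
flap_in [  1.8 -66.3  13.6]
flap_out [  1.8 -78.1   5.1]
F [-0.6 -0.3  0.9] t 9.85 tilt [-1.44073050e+02  1.28941018e-01  1.89743188e+01]
time: 10.68
position: [0.4809, -0.0264, 0.3566]
tool_rot: [-144.1, -0.1, 18.7]
wrist_force: [0.6, 0.5, 0.1]
grip_width: 1.002
grip_force: 0.0
push_in [-104.1    1.1  218.2]
push_out [-104.1   12.8  226.7]
flap_in [-104.4  -67.8  168.3]
flap_out [-104.4  -79.5  159.8]
F [0.8 0.2 0.1] t 10.6833 tilt [-1.44076824e+02 -6.73961414e-02  1.87395929e+01]
side flap 0.83 [266.1, 163.2] [  0. -62.   7.]
[2.000e-03 6.892e+00]
side spoon 0.5 [234.8, 192.9] [94. 34.  3.]
side spoon 0.44 [266.5, 365.1] [ 35. 446. -22.]
top flap 0.32 [280.6, 214.4] [-4. -3. -0.]
[-0.013 -2.332]
top spoon 0.76 [263.5, 173.0] [93.  4.  3.]
top spoon 0.59 [203.9, 257.6] [ -49.  231. -157.]
```

```bash
python3 -m pendant '[[0,0,0,0,0,0,100],[0,0,0,0,0,0,100],[0,0,0,0,0,0,100],[0,0,0,0,0,0,100],[0,0,0,0,0,0,100]]' >/dev/null; python3 -c "
from rig import env; print(env.sign_off())"
```

```text
the job is handed in; nothing more can be done
None
```

I handed the job in at about 11 s: the cameras show the flap shut, no capsule left on the deck, and the robot clear of everything; I didn't see the capsule inside the box, and the hand-in returned no verdict.

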